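Push a board carriage into its latched test position and start the test

TASK

On the board test jig, push the orange plate of the sprung carriage in and let go, so that the carriage springs back against its stop pin and stays latched at mid position; only then press the green button on the start pod fully down and let it go. Work by pushing with the fingertips only: do not grasp or lift anything, do not touch the circuit board lying in the carriage or the red-knobbed stop pin, and leave the other things on the bench where they are.

Things in the scene. Friction and masses are not known exactly. Their poses are not given: they have to be found in the camera images.
- test_jig: Board test jig, fixed: bed x -115 to +105, y +-60 mm in its frame, top at z = 12 mm; origin on the bench. +x is the way the carriage is pushed (roughly away from the robot), z up. Guide rails at y = +-47 mm, tops z = 24 mm, from x = -90 mm on. A white probe bridge (x -11 to +5 mm) and a dark stop-pin bridge (x 41 to 59 mm) span the bed, tops z = 60 mm.
- push_face (a point): Centre of the near face of the orange push plate, at the robot's end of the blue carriage. Axes as the jig's: push along +x. Plate 90 mm wide (y), 10 mm thick, from 27 to 67 mm above the bench (this point: 45 mm); the board lies right behind it. In the jig's frame: x = -105 mm + joint carriage, y = 0. Moves with the carriage.
- carriage (a joint): Travel along the jig's +x, m: 0 at rest (start), 0.05 at the end stop. A spring drives it back: 3 N at 0, 7 N at 0.05, plus 20 N per m/s damping and some 2 N while lifting the stop pin. Pushed past 0.028 (best 0.035 or more, even to the end stop) the pin snaps down, and on release it comes back to 0.026 and stays latched. Released earlier it returns to 0.
- stop_pin (a joint): Height of the sprung stop pin in m: 0 down (at rest, or latched behind the catch), about 0.010 while it rides over the brass catch. It works by itself.
- stop_pin_knob (a point): Top of the red knob of the stop pin, 16 mm in diameter, 78 mm above the bench when down. Not to be touched.
- nest (a point): Middle of the floor of the nest on the carriage, 22 mm above the bench, 50 mm behind push_face; axes as the jig's. It moves with the carriage.
- test_board: Green circuit board with parts on it, 70 x 55 x 20 mm, lying loose in the nest; origin at the centre of its underside, long side along x. To be left lying there untouched.
- start_pod: Grey box 70 x 60 mm (x, y), 34 mm high, fixed to the bench, with the green button in the middle of its top; origin at the centre of its underside. It stands to the left or to the right of the jig.
- start_button_top (a point): Centre of the top of the round green push button, 26 mm in diameter, 56 mm above the bench when not pressed; pressed straight down.
- start_button (a joint): How far the button is pressed, in m: 0 up, 0.006 fully down; fully down takes 4 N, and it springs up again when let go.
- tip_cleaner: Bystander, loose: black round tip cleaner, 58 mm in diameter, 37 mm high; origin at the centre of its underside. It stands on the side of the jig where the start pod is not.
- relay_cube: Bystander, loose: white relay, 22 x 28 x 38 mm; origin at the centre of its underside.
- screw_tin: Bystander, loose: open round tin of screws, 60 mm in diameter, 20 mm high; origin at the centre of its underside.
- side_cutters: Bystander, loose: red side cutters, 130 x 52 x 11 mm, lying; origin at the centre of the underside, long axis x.
- solder_spool: Bystander, loose: solder spool, 63 x 69 x 90 mm, standing; origin at the centre of its underside.
- marker_pen: Bystander, loose: marker pen, 135 x 13 x 14 mm, lying; origin at the centre of its underside, long axis x.
There are look-alikes about, which are no part of the job. There is more than one size of the start_pod; the job needs the middle-sized.

How it is judged:
By the outcome, as a careful person would: the job done as asked, in the order asked, and still so for the second after the job is handed in, with the robot touching nothing.
It also fails if it takes over 40 s, if anything falls off the work surface, if the arm or the gripper's body presses on something with over 40 N, if the wrist force passes 120 N, or if a joint passes its speed limit or range.

ROBOT

A 6-joint arm with a two-finger parallel gripper is mounted at the origin on a cart in front of the work surface, level with it; the furniture and walls round the work are solid. World frame = base frame: x ahead of the robot, y to its left, z up, the work surface at z = 0. Lengths are in m, angles in rad, forces in N, time in s.
With the tool pointing down it reaches from about 0.35 to 0.975 m from the base axis. Payload 4.9 kg.
Tool frame: the origin (TCP) lies at the very end of the fingers, on their centre line; the grasp point (between the pads) lies 19 mm behind it (ctrl.grip_point_offset is the distance from the TCP to the grasp point, in m); z points along the fingers, y is the line along which they close (so a half turn about z gives the same grasp; the last joint's range is limited). The gripper opens to 85 mm and grips with 20 to 120 N. Pads are 22 mm wide; open, the fingers measure 114 mm over their backs; the gripper's body (76 mm by 85 mm) begins 54 mm behind the grasp point. The pads swing forward as they close: fully open they stand 13 mm farther back than shut.
Start: joints at [-1.331, 0.053, 1.613, -0, 1.476, -0.119], TCP at [0.219, -0.585, 0.231] pointing down, gripper open.
Joint ranges: [-3.01, 3.01], [-1.01, 2.22], [0.06, 2.58], [-1.02, 4.17], [0.09, 2.62], [-3.14, 3.14]. Speed limits (rad/s): [2.57, 2.57, 3.14, 3.14, 3.14, 3.14].

INTERFACE

Orientations are given as a rotation vector (axis times angle).
In Python, from station import ctrl gives the robot as it stands.
- The arm moves only by the tool send_rows, never from a script. Its argument "rows" is a list of rows, each a list of 3 entries, a list of its own where there are three numbers: the finger opening in cm, from 0 to 8.54, then the shift along the tool's x, y, z in cm, then the turn about the tool's z in degrees. A call has 1 to 10 rows; each row shifts and turns the commanded pose from where the row before left it, along the tool's axes as they then stand; what a row does not reach is not made up. A row lasts 1/8 s, in which the tool goes at most 62.5 mm and 10.7 degrees, less where a joint would pass 70% of its speed; a pose out of reach is approached as far as the arm can. A call with a gripper value outside its range is refused whole. The fingers move at their own pace and stop on an object; "newtons" is the grip in N (left out, the last holds). Time passes only in rows, so rows that do not move let the fingers close. It gives the time, the measured TCP pose, the force, the opening and the grip force at its end, in the units of the state.
- ctrl.get_obs(): the state, without advancing time (a new reading comes with each control period).
- ctrl.get_image(name): name is "scene" or "top" or "wrist"; returns a dict with "frame" (400x640x3 uint8, red, green, blue), "range_z" (400x640 float32, m along the optical axis (not along the pixel's ray), 0 where there is no reading), "fx", "fy", "cx", "cy" (pixels), "cam_to_world" (4x4, takes a point from camera to world coordinates). Camera axes: x right, y down, z forward; pixel columns grow to the right and rows downward; lengths in m; the calibration is good to about 2 mm. The wrist camera is an equidistant fisheye: a pixel r from the principal point sees the ray r / f radians off the axis. A picture is of the moment at which its call begins.
- ctrl.finish_job(): hands the job in; it is judged then, once.
The state is a dict: "t": time; "q": joint angles; "dq": joint speeds; "effort": joint torques, N m; "tool_pos": TCP position; "tool_rot": TCP orientation; "contact_force": force on the tool from outside, world axes, zero at the start; "wrist_torque": the same for the moment, N m; "opening": finger opening in m; "grip_force": force on a finger pad.
Only numpy, scipy, OpenCV 4.12 (cv2) and the standard library are available. Lean on these libraries where they do the work, as an engineer would, in place of code of your own. Each camera call takes 0.05 s, during which the arm holds its last target. There are 200 camera calls.

## Working session

There is one attempt and no reset: what is moved stays moved. The work goes in short steps, Python scripts to look and compute and a tool call to move; the robot and the scene stay as the last step left them, time stands still between calls to the robot, and variables do not carry over. Pictures are saved under pics/ and viewed, at most 10 in all, crops included, and the job is handed in when it is done.

Besides the shell and the picture viewer there is one more tool, called after "Call:" in YAML: its name, and indented under it one key for each argument. send_rows: Moves the arm, as the interface text tells. Its arguments: {"type":"object","properties":{"rows":{"type":"array","items":{"type":"array"}},"newtons":{"type":"number"}},"required":["rows"]}

```bash
mkdir -p pics; python3 - <<'E'
from station import ctrl
import cv2,pickle
o=ctrl.get_obs();print({k:o[k] for k in('t','tool_pos','tool_rot','opening')})
for n in('top','scene'):
    d=ctrl.get_image(n);pickle.dump(d,open(n+'.pkl','wb'));cv2.imwrite(f'pics/{n}0.png',d['frame'][:,:,::-1])
    print(n,d['fx'],d['cx'],d['cy'],d['cam_to_world'])
E
```

```text
{'t': 0.0, 'tool_pos': array([ 0.21933014, -0.58458038,  0.23005446]), 'tool_rot': array([-3.08910763e+00, -5.60279222e-01,  1.96692202e-04]), 'opening': 0.08555355230000192}
top 473.56946050213304 320.2200212039323 198.3506261105905 [[ 5.45418248e-03 -9.94216771e-01  1.07253271e-01  3.47821703e-01]
 [-9.99984953e-01 -5.35960378e-03  1.17005705e-03  1.71385654e-01]
 [-5.88455300e-04 -1.07258039e-01 -9.94231043e-01  1.76129266e+00]
 [ 0.00000000e+00  0.00000000e+00  0.00000000e+00  1.00000000e+00]]
scene 405.34259001543404 319.63606173579524 200.4862884502591 [[-0.83433628 -0.35776396  0.41938994 -0.02441967]
 [-0.55082632  0.57108675 -0.60864627  0.95969803]
 [-0.02175634 -0.73882668 -0.6735442   0.96563311]
 [ 0.          0.          0.          1.        ]]
```

View pics/top0.png

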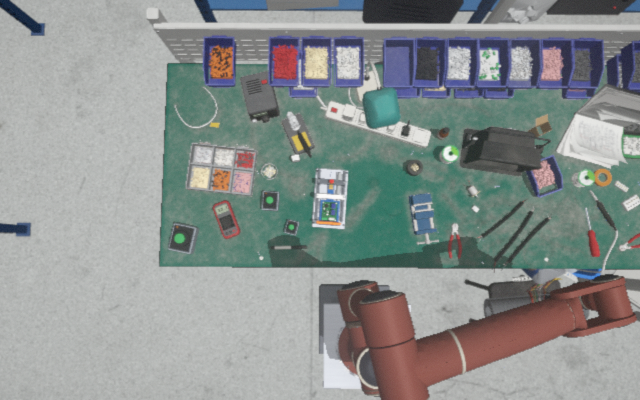

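View pics/scene0.png

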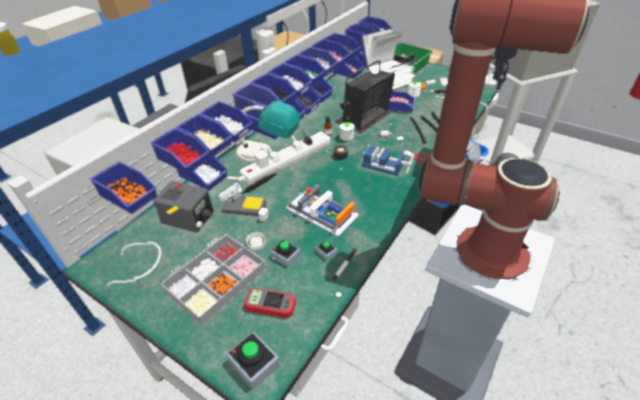

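Top view: the jig is at about (330,198), with its orange plate at the bottom (y≈225). The pods are large (182,237), middle (270,200) and small (291,227). The scene view shows the same layout, with the orange plate at (345,214) and the middle pod at (285,250).

```bash
cat > h.py <<'E'
import numpy as np,cv2,pickle
def cloud(d):
    z=d['range_z'];v,u=np.mgrid[:400,:640]
    P=np.stack([(u-d['cx'])/d['fx']*z,(v-d['cy'])/d['fy']*z,z],-1)
    T=d['cam_to_world'];return P@T[:3,:3].T+T[:3,3]
def rect(P,m):
    p=P[m][:,:2];r=cv2.minAreaRect((p*1000).astype(np.float32));return np.round(r[0],1),np.round(r[1],1),round(r[2],1)
E
python3 - <<'E'
from h import *
for n in('top','scene'):
    d=pickle.load(open(n+'.pkl','rb'));P=cloud(d);hsv=cv2.cvtColor(d['frame'],cv2.COLOR_RGB2HSV)
    H,S,V=[hsv[...,i] for i in range(3)]
    box=lambda x0,x1,y0,y1:(P[...,0]>x0)&(P[...,0]<x1)&(P[...,1]>y0)&(P[...,1]<y1)
    for nm,m in(('orange',(H>5)&(H<22)&(S>140)&(V>120)&box(.2,.45,0.03,.3)),('green',(H>50)&(H<75)&(S>150)&(V>110)&box(.15,.5,.2,.8))):
        k,l,s,c=cv2.connectedComponentsWithStats(m.astype(np.uint8))
        for i in range(1,k):
            if s[i,4]>5:
                q=P[l==i];print(n,nm,s[i],c[i].round(1),np.median(q,0).round(4),q.min(0).round(3),q.max(0).round(3),rect(P,l==i))
    m=box(.2,.6,.02,.24)
    for a,b in((.006,.018),(.055,.066),(.066,.09)):
        mm=m&(P[...,2]>a)&(P[...,2]<b)
        if mm.sum()>4: print(n,a,mm.sum(),rect(P,mm),P[mm].min(0).round(3),P[mm].max(0).round(3))
    c=d['frame'][150:260,230:400] if n=='top' else d['frame'][170:280,250:420]
    cv2.imwrite(f'pics/{n}c.png',cv2.resize(c[:,:,::-1],None,fx=4.5,fy=4.5,interpolation=cv2.INTER_CUBIC))
E
```

```text
top orange [317 221  23   4  51] [327.9 222.6] [0.4424 0.1451 0.0671] [0.438 0.106 0.058] [0.449 0.184 0.075] (array([443.5, 145.1]), array([79.2,  8.3]), 86.8)
top 0.006 1253 (array([441.4, 130.8]), array([218. , 316.4]), 89.8) [0.283 0.021 0.006] [0.599 0.24  0.018]
top 0.055 225 (array([520. , 139.1]), array([102.3, 164.1]), 86.0) [0.435 0.084 0.055] [0.599 0.189 0.066]
top 0.066 69 (array([518.8, 136.9]), array([ 96.1, 161.9]), 87.6) [0.438 0.088 0.066] [0.6   0.188 0.089]
scene orange [336 203  18  23 175] [344.4 213.6] [0.4392 0.1486 0.0598] [0.434 0.101 0.032] [0.449 0.189 0.072] (array([441.5, 144.8]), array([88.2, 11.9]), 87.3)
scene green [323 242   6   5  25] [325.8 244.2] [0.4256 0.2796 0.043 ] [0.418 0.271 0.039] [0.434 0.288 0.047] (array([426.7, 279.3]), array([16.5, 14.4]), 59.0)
scene green [242 341  16  17 209] [249.8 349. ] [0.3819 0.673  0.0806] [0.366 0.65  0.066] [0.409 0.69  0.085] (array([387.1, 669.6]), array([35.7, 43.2]), 49.6)
scene 0.006 1052 (array([441.2, 130. ]), array([219.2, 317.6]), 89.9) [0.282 0.02  0.006] [0.6   0.24  0.018]
scene 0.055 289 (array([517.4, 136.4]), array([106.4, 164.5]), 87.9) [0.434 0.081 0.055] [0.6   0.189 0.066]
scene 0.066 78 (array([517.3, 140. ]), array([ 87.5, 163.4]), 86.7) [0.435 0.092 0.066] [0.598 0.188 0.083]
```

View pics/topc.png

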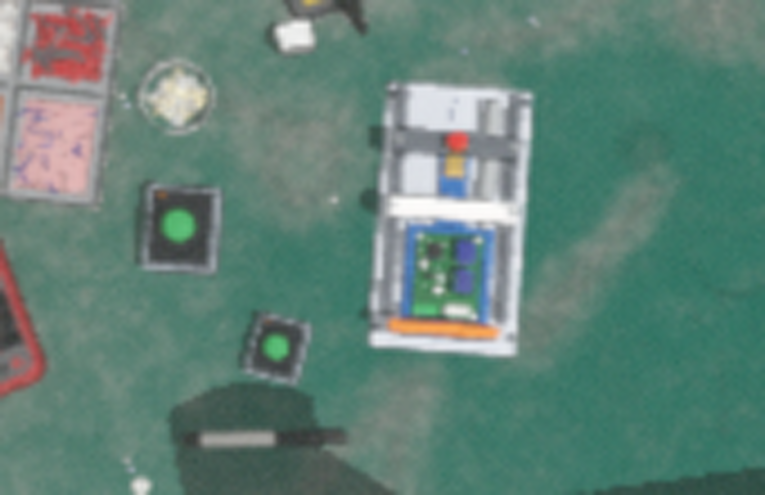

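View pics/scenec.png

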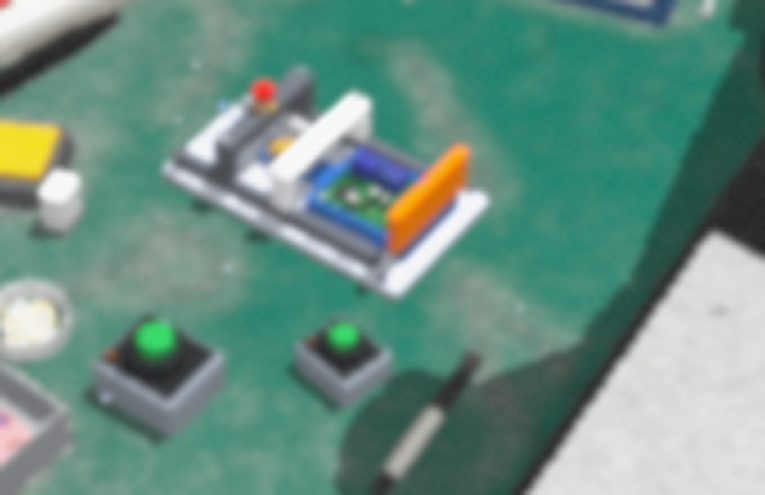

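The crops show the middle pod's button at top px (269.6,200.2) and scene px (284.4,244). The knob is at top px (331.6,181.3), and the jig is yawed about -3°.

```bash
cat >> h.py <<'E'
def ray(d,u,v,h):
    T=d['cam_to_world'];r=T[:3,:3]@[(u-d['cx'])/d['fx'],(v-d['cy'])/d['fy'],1];return (T[:3,3]+r*(h-T[2,3])/r[2]).round(4)
E
python3 - <<'E'
from h import *
t=pickle.load(open('top.pkl','rb'));s=pickle.load(open('scene.pkl','rb'))
print('knob',ray(t,331.6,181.3,.078),ray(s,250+263/4.5,170+90/4.5,.074))
print('btn',ray(t,269.6,200.2,.056),ray(s,250+155/4.5,170+335/4.5,.054),cloud(s)[244,284],cloud(t)[200,269])
c=lambda x,y:ray(t,230+x/4.5,150+y/4.5,.012)
C=[c(388,84),c(532,93),c(516,354),c(370,346)];print(C)
# plate top edges, z=.067
print('plate top',ray(t,230+389/4.5,150+331/4.5,.067),ray(t,230+498/4.5,150+337/4.5,.067))
# jig bed centre (-5,0), axis
ax=(C[0]+C[1]-C[2]-C[3])/2;print('yaw',np.degrees(np.arctan2(ax[1],ax[0])),np.linalg.norm(ax),'centre',np.mean(C,0))
u=ax/np.linalg.norm(ax);print('face',np.mean(C,0)-.1*u)
E
```

```text
knob [0.5912 0.1329 0.078 ] [0.5915 0.1303 0.074 ]
btn [0.5241 0.3566 0.056 ] [0.5249 0.3547 0.054 ] [0.52556767 0.35574736 0.05659037] [0.52448908 0.3585066  0.05875542]
[array([0.6481, 0.189 , 0.012 ]), array([0.6412, 0.0693, 0.012 ]), array([0.4245, 0.0826, 0.012 ]), array([0.4304, 0.2024, 0.012 ])]
plate top [0.4398 0.1864 0.067 ] [0.4355 0.0997 0.067 ]
yaw -3.517208166965665 0.21760988603461925 centre [0.53605  0.135825 0.012   ]
face [0.43623836 0.14195983 0.012     ]
```

Call:
send_rows:
  rows:
    - [0,[0,0,0],10]
    - [0,[0,0,0],10]
    - [0,[0,0,0],3.6]

```text
t: 0.48
tool_pos: [0.2194, -0.5848, 0.2306]
tool_rot: [-3.139, 0.088, 0.001]
contact_force: [-0.4, 0.2, -0.7]
opening: 0.0325
grip_force: 0.0
```

Call:
send_rows:
  rows:
    - [0,[2.84,-5,0],0]
    - [0,[2.84,-5,0],0]
    - [0,[2.84,-5,0],0]
    - [0,[2.84,-5,0],0]
    - [0,[2.84,-5,0],0]
    - [0,[2.84,-5,0],0]
    - [0,[2.84,-5,0],0]
    - [0,[2.84,-5,0],0]
    - [0,[2.84,-5,0],0]

```text
t: 1.6
tool_pos: [0.4991, -0.1475, 0.2309]
tool_rot: [3.14, -0.083, -0.0]
contact_force: [0.4, 0.5, -0.5]
opening: -0.0
grip_force: 0.0
```

Call:
send_rows:
  rows:
    - [0,[-1.9,-4.8,0],0]
    - [0,[-1.9,-4.8,0],0]
    - [0,[-1.9,-4.8,0],0]
    - [0,[-1.9,-4.8,0],0]
    - [0,[-1.9,-4.8,0],0]
    - [0,[-1.9,-4.8,0],0]
    - [0,[0,0,0],0]
    - [0,[0,0,0],0]

```text
t: 2.6
tool_pos: [0.3999, 0.144, 0.231]
tool_rot: [3.14, -0.083, -0.001]
contact_force: [0.3, 0.5, 0.9]
opening: 0.0006
grip_force: 0.0
```

Call:
send_rows:
  rows:
    - [0,[0,0,5],0]
    - [0,[0,0,5],0]
    - [0,[0,0,5],0]
    - [0,[0,0,3.9],0]
    - [0,[0,0,0],0]

```text
t: 3.22
tool_pos: [0.3973, 0.1424, 0.0389]
tool_rot: [3.138, -0.088, -0.013]
contact_force: [-0.6, -0.2, 0.2]
opening: -0.0001
grip_force: 0.0
```

Call:
send_rows:
  rows:
    - [0,[1,0,0],0]
    - [0,[1,0,0],0]
    - [0,[0.5,0,0],0]
    - [0,[0.5,0,0],0]
    - [0,[0,0,0],0]

```text
t: 3.85
tool_pos: [0.4301, 0.1427, 0.0425]
tool_rot: [3.14, -0.083, -0.001]
contact_force: [-3.1, -0.4, 2.1]
opening: 0.0001
grip_force: 1.7
```

Call:
send_rows:
  rows:
    - [0,[0.7,0,0],0]
    - [0,[0.7,0,0],0]
    - [0,[0.7,0,0],0]
    - [0,[0.7,0,0],0]
    - [0,[0.7,0,0],0]
    - [0,[0.6,0,0],0]
    - [0,[0,0,0],0]

```text
t: 4.72
tool_pos: [0.4601, 0.1409, 0.0414]
tool_rot: [3.138, -0.082, -0.048]
contact_force: [-44.1, -0.8, 36.9]
opening: -0.0001
grip_force: 22.7
```

```bash
python3 - <<'E'
from station import ctrl
from h import *
o=ctrl.get_obs();print(o['tool_pos'],o['contact_force'])
a=ctrl.get_image('scene')['frame'][170:280,250:420];b=ctrl.get_image('top')['frame'][150:260,230:400]
cv2.imwrite('pics/p1.png',cv2.resize(np.vstack([a,b])[:,:,::-1],None,fx=2.7,fy=2.7,interpolation=cv2.INTER_CUBIC))
E
```

```text
[0.46009842 0.1408717  0.04139316] [-44.1499058   -0.82583118  36.86030242]
```

View pics/p1.png

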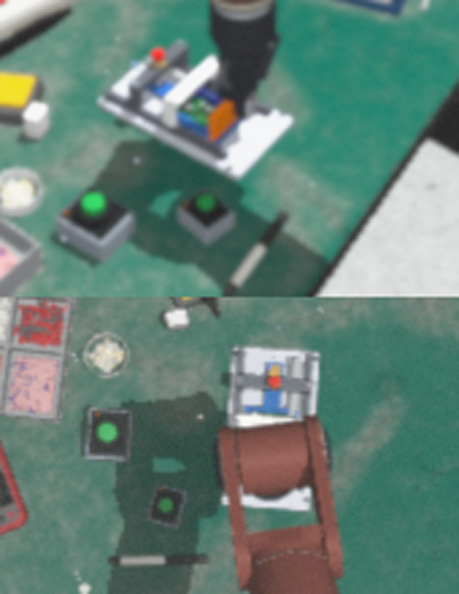

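The carriage is well in, with the orange plate close to the white bridge, but the force of 44 N is high. I'll measure the plate before releasing.

```bash
cat >> h.py <<'E'
def orange(d):
    P=cloud(d);hsv=cv2.cvtColor(d['frame'],cv2.COLOR_RGB2HSV);H,S,V=cv2.split(hsv)
    m=(H>5)&(H<22)&(S>140)&(V>90)&(P[...,0]>.4)&(P[...,0]<.55)&(P[...,1]>.08)&(P[...,1]<.21)&(P[...,2]>.02)&(P[...,2]<.08)
    q=P[m];u=np.array([.9983,-.0585])
    s=(q[:,:2]-[.437,.143])@u*1000;print('plate along-x mm',len(q),np.percentile(s,[5,25,50,75,95]).round(1));return m
E
python3 - <<'E'
from h import *
from station import ctrl
orange(pickle.load(open('scene.pkl','rb')))
d=ctrl.get_image('scene');m=orange(d);P=cloud(d)
pickle.dump(d,open('s1.pkl','wb'))
c=d['frame'][150:240,300:400]
cv2.imwrite('pics/p2.png',cv2.resize(c[:,:,::-1],None,fx=6,fy=6,interpolation=cv2.INTER_CUBIC))
E
```

```text
plate along-x mm 177 [-0.6  0.5  1.5  3.5  8.6]
plate along-x mm 89 [33.7 35.4 36.6 38.4 42.5]
```

View pics/p2.png

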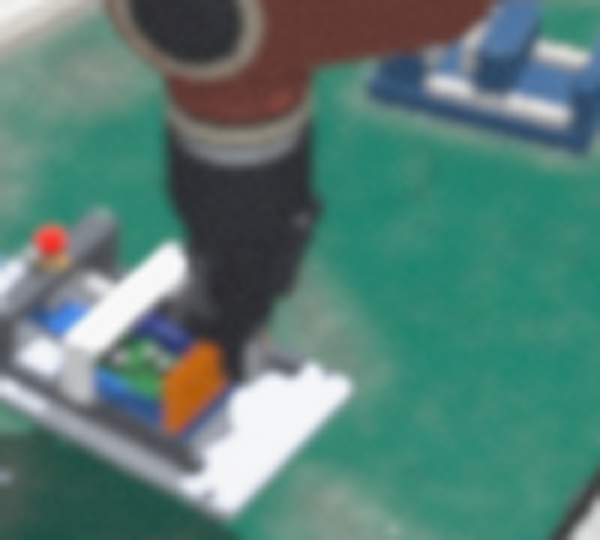

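The carriage is at about 35 mm, past the latch point. Something is blocking further push, so I'm releasing by backing straight out.

Call:
send_rows:
  rows:
    - [0,[-0.7,0,0],0]
    - [0,[-1,0,0],0]
    - [0,[-1.5,0,0],0]
    - [0,[-2,0,0],0]
    - [0,[-1,0,0],0]
    - [0,[0,0,0],0]

```text
t: 5.62
tool_pos: [0.4089, 0.1439, 0.0424]
tool_rot: [-3.14, 0.083, -0.002]
contact_force: [-0.4, -0.1, 0.1]
opening: -0.0001
grip_force: 0.0
```

```bash
python3 - <<'E'
from h import *
from station import ctrl
d=ctrl.get_image('scene');orange(d);print(ctrl.get_obs()['contact_force'])
c=d['frame'][150:270,250:400]
cv2.imwrite('pics/p3.png',cv2.resize(c[:,:,::-1],None,fx=5,fy=5,interpolation=cv2.INTER_CUBIC))
E
```

```text
plate along-x mm 134 [25.1 26.5 27.9 29.8 34.5]
[-0.0130295  -0.64769896 -1.02475707]
```

View pics/p3.png

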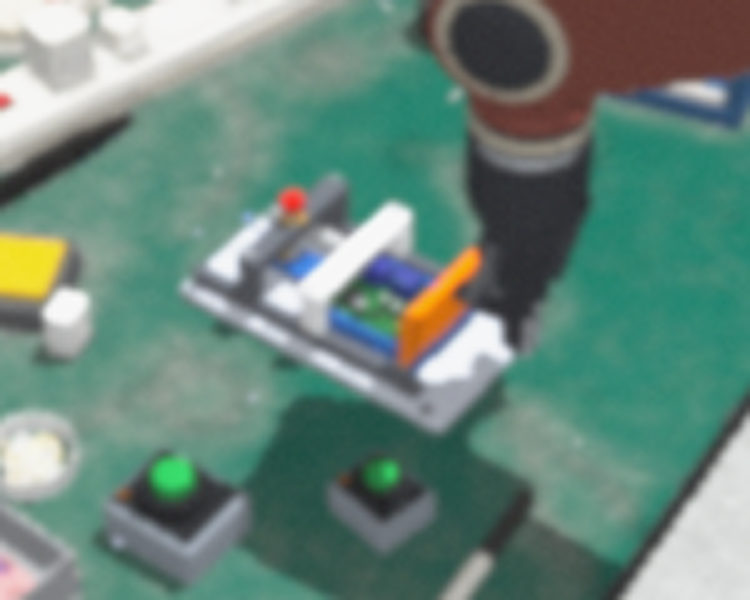

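The carriage is latched at about 26 mm: the plate stays at 26–28 mm with the fingers clear of it. Next is the button on the middle pod.

Call:
send_rows:
  rows:
    - [0,[0,0,-5],0]
    - [0,[0,0,-5],0]
    - [0,[0,0,-4],0]
    - [0,[2.6,-5.45,0],0]
    - [0,[2.6,-5.45,0],0]
    - [0,[2.6,-5.45,0],0]
    - [0,[2.6,-5.45,0],0]
    - [0,[0,0,0],0]
    - [0,[0,0,0],0]

```text
t: 6.8
tool_pos: [0.5247, 0.3559, 0.1818]
tool_rot: [3.14, -0.083, -0.001]
contact_force: [0.1, 0.4, -0.8]
opening: 0.0004
grip_force: 0.0
```

Call:
send_rows:
  rows:
    - [0,[0,0,4],0]
    - [0,[0,0,4],0]
    - [0,[0,0,2.5],0]
    - [0,[0,0,1],0]
    - [0,[0,0,0],0]
    - [0,[0,0,0],0]

```text
t: 7.55
tool_pos: [0.5256, 0.3562, 0.0694]
tool_rot: [-3.139, 0.084, -0.004]
contact_force: [0.4, 0.3, -0.1]
opening: 0.0003
grip_force: 0.0
```

Call:
send_rows:
  rows:
    - [0,[0,0,0.5],0]
    - [0,[0,0,0.4],0]
    - [0,[0,0,0.3],0]
    - [0,[0,0,0.3],0]
    - [0,[0,0,0],0]
    - [0,[0,0,0],0]

```text
t: 8.3
tool_pos: [0.5244, 0.356, 0.0526]
tool_rot: [3.14, -0.083, -0.0]
contact_force: [-1.1, -0.3, 3.8]
opening: 0.0003
grip_force: 1.4
```

Call:
send_rows:
  rows:
    - [0,[0,0,0.2],0]
    - [0,[0,0,0.2],0]
    - [0,[0,0,0],0]
    - [0,[0,0,0],0]

```text
t: 8.8
tool_pos: [0.5246, 0.3561, 0.0504]
tool_rot: [3.14, -0.083, -0.001]
contact_force: [-6.4, -3.3, 13.4]
opening: -0.0003
grip_force: 6.4
```

Call:
send_rows:
  rows:
    - [0,[0,0,0.1],0]
    - [0,[0,0,0],0]
    - [0,[0,0,0],0]

```text
t: 9.18
tool_pos: [0.5246, 0.3561, 0.0503]
tool_rot: [3.14, -0.083, -0.001]
contact_force: [-8.0, -5.0, 17.2]
opening: -0.0
grip_force: 8.5
```

Call:
send_rows:
  rows:
    - [0,[0,0,-1],0]
    - [0,[0,0,-3],0]
    - [0,[0,0,-5],0]
    - [0,[0,0,-5],0]
    - [0,[0,0,0],0]
    - [0,[0,0,0],0]

```text
t: 9.93
tool_pos: [0.5242, 0.3558, 0.1864]
tool_rot: [3.14, -0.083, -0.001]
contact_force: [0.4, -0.2, -0.3]
opening: 0.0
grip_force: 0.0
```

```bash
python3 - <<'E'
from h import *
from station import ctrl
d=ctrl.get_image('scene');orange(d)
c=d['frame'][130:290,200:400]
cv2.imwrite('pics/p4.png',cv2.resize(c[:,:,::-1],None,fx=3.7,fy=3.7,interpolation=cv2.INTER_CUBIC))
E
```

```text
plate along-x mm 172 [25.3 26.3 27.3 29.2 34.2]
```

View pics/p4.png

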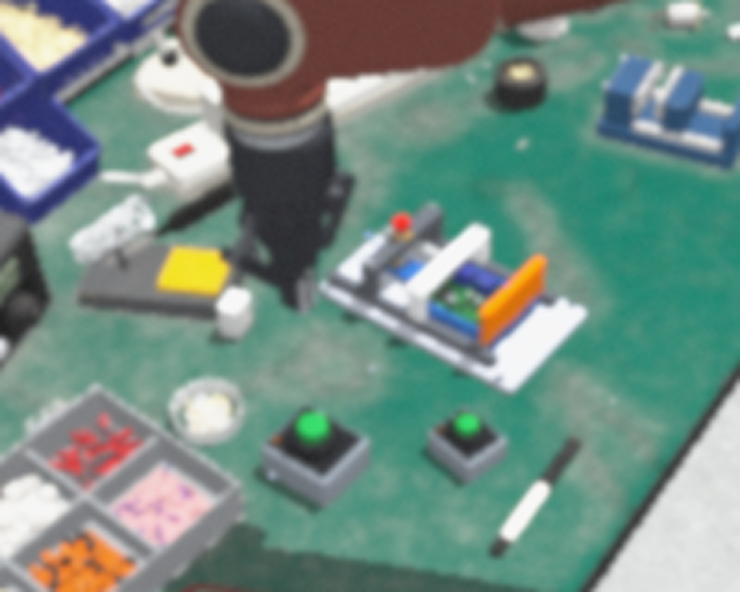

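The picture shows the carriage still latched, the button back up at (313,425), and the bystanders in place. The arm is clear, so I'm handing in.

```bash
python3 -c "
from station import ctrl
print(ctrl.finish_job())"
```

```text
the job is handed in; nothing more can be done
None
```

The carriage is latched at about 26 mm and the middle pod's button was then pressed fully down (17 N) and let go, but the push peaked at about 44 N along the push (about 57 N in all) against something I didn't identify, so the 40 N arm/gripper-body limit could be at issue; handed in with no verdict returned.

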